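Fit a filter element and snap the cover onto a bench compressor

ROBOT

A 6-joint arm with a two-finger parallel gripper is mounted at the origin on a cart in front of the work surface, level with it; the furniture and walls round the work are solid. World frame = base frame: x ahead of the robot, y to its left, z up, the work surface at z = 0. Lengths are in m, angles in rad, forces in N, time in s.
With the tool pointing down it reaches from about 0.35 to 0.875 m from the base axis. Payload 15.5 kg.
Tool frame: the origin (TCP) lies midway between the tips of the shut fingers; the grasp point (between the pads) lies 19 mm behind it (manip.pinch_z is the distance from the TCP to the grasp point, in m); z points along the fingers, y is the line along which they close (so a half turn about z gives the same grasp; the last joint's range is limited). The gripper opens to 85 mm and grips with 20 to 120 N. Pads are 22 mm wide; open, the fingers measure 114 mm over their backs; the gripper's body (76 mm by 85 mm) begins 54 mm behind the grasp point. The pads swing forward as they close: fully open they stand 13 mm farther back than shut.
Start: joints at [-1.317, 0.494, 1.345, -0, 1.302, -0.096], TCP at [0.214, -0.587, 0.231] pointing down, gripper open.
Joint ranges: [-2.91, 2.91], [-0.82, 2.16], [0.22, 2.67], [-1.22, 4.37], [0.12, 2.79], [-3.08, 3.08]. Speed limits (rad/s): [1.89, 1.89, 2.57, 3.01, 3.01, 3.01].

INTERFACE

Orientations are given as a 3x3 rotation matrix whose columns are the frame's x, y, z axes.
In Python, from bench import manip gives the robot as it stands.
- The arm moves only by the tool jog_arm, never from a script. Its argument "deltas" is a list of rows, each an object of numbers: "tx", "ty", "tz": the shift along the tool's x, y, z in mm; "rx", "ry", "rz": the turn, a rotation vector about the tool's x, y, z in rad. In form: [{"tx": .., "ty": .., "tz": .., "rx": .., "ry": .., "rz": ..}, ...]. A call has 1 to 5 rows; each row is the pose to reach, as a shift and turn from the pose commanded when the call began, along the tool's axes at that moment; what a row does not reach only later rows make up. A row lasts 1/8 s, in which the tool goes at most 62.5 mm and 10.7 degrees, less where a joint would pass 70% of its speed; a pose out of reach is approached as far as the arm can. A call with a gripper value outside its range is refused whole. "fingers" is the opening, from 0 (shut) to 1 (fully open), set as the call begins (left out, the last holds). The fingers move at their own pace and stop on an object; "force" is the grip in N (left out, the last holds). Time passes only in rows, so rows that repeat a pose let the fingers close. It gives the time, the measured TCP pose, the force, the opening and the grip force at its end, in the units of the state.
- manip.sense(): the state, without advancing time (a new reading comes with each control period).
- manip.snapshot(name): name is "scene" or "top" or "wrist"; returns (picture, depth): 400x640x3 uint8, red, green, blue; 400x640 float32, m along the optical axis (not along the pixel's ray), 0 where there is no reading.
- manip.calibration(name): a dict with "camera_matrix" (3x3 intrinsics, pixels), "world_from_camera" (4x4, takes a point from camera to world coordinates). Camera axes: x right, y up, looking along -z (the intrinsics and any distortion apply to the point x, -y, -z); pixel columns grow to the right and rows downward; lengths in m; the calibration is good to about 2 mm. A picture is of the moment at which its call begins: read the wrist's pose just before it. calibration takes no time and is no camera call; for the wrist camera it gives the pose at the moment of the call.
- manip.finish_job(): hands the job in; it is judged then, once.
The state is a dict: "clock": time; "qpos": joint angles; "qvel": joint speeds; "effort": joint torques, N m; "ee_pos": TCP position; "tool_rot": TCP orientation; "force": force on the tool from outside, world axes, zero at the start; "moment": the same for the moment, N m; "width": opening from 0.0 (shut) to 1.0 (fully open); "gripper_force": force on a finger pad.
Only numpy, scipy, OpenCV 4.12 (cv2) and the standard library are available. Lean on these libraries where they do the work, as an engineer would, in place of code of your own. Each camera call takes 0.05 s, during which the arm holds its last target. There are 200 camera calls.

TASK

Service the intake filter of the small blue compressor: set the orange-framed filter element down into the open black tray until it is fully home, then put the grey cover over it and press it straight down until both yellow clips have snapped under the tray's rim, and let go. Press by feel: about 20 N of push snaps it, and leaning on it with more than 30 N cracks the plastic; do not force the element either. Leave the tools lying around where they are.

Things in the scene. Friction and masses are not known exactly. Their poses are not given: they have to be found in the camera images.
- tray_spot (a point): the spot on the bench straight under the centre of the open black filter tray at the front of the compressor; x across the tray, y along it, z up. Above it, upwards: pocket floor 69 to 79 mm, flange (rim) top face 6 mm over the floor, neck top 15 mm over the flange. Neck 60x94 mm outside (x, y), pocket 52x86 mm, mouth bevelled; flange 5 mm thick, reaches 57 mm along y, 37 mm along x
- pump: the compressor, blue base 196x176 mm (x, y), motor behind the tray; origin on the bench under its middle, the tray's centre 52 mm off on its -x side. Fixed. Its levelling feet are wound out by a different 0 to 10 mm each time, which no reading here shows: find the tray's height by touch. Nothing on it stands over 102 mm high. On its rubber bushes it sinks about 1 mm per 15 N while pressed
- element_mid (a point): the loose filter element, white pleated paper in orange frames, a block 49x83x42 mm (x, y, z), 60 g, upright on the bench; the point is its centre, half-way up. Lower edges bevelled. Fully home it stands on the pocket floor and its upper 21 mm stand out of the neck; either way round fits
- cover_grip (a point): the loose grey cover, 0.2 kg, a hollow box open below, 70x104x45 mm, with a grip rib on its roof 22x56x25 mm (x, y, z). The point: centre of the rib, 12.5 mm above the roof, 57.5 mm above the cover's lower edge. Inside 63x97 mm, bevelled: it slips over the tray's neck with 1.6 mm to spare a side. Home, its lower edge lies on the flange, cover_grip 42.5 mm over element_mid; either way round fits
- cover: this cover; origin at the centre of its lower edge; it stands on its clips' hooks. Pressed down, the hooks meet the flange when this point is 12 mm above it and spread until 5 mm: a first hump of 8 to 17 N that drops again, not yet snapped. From 4 mm a sprung plate under the roof bears on the element; the push grows to 15 to 18 N till both clips snap; then the edge is hard on the flange
- clip_left (a joint): hinge of the yellow clip on the cover's +y end, rad: 0 at rest and snapped in, about 0.1 while spread by the flange. Clip 26 mm wide, its outside 62 mm from the cover's centre; its hook reaches 14.5 mm below the lower edge and catches under the flange (the released cover then hangs 0.5 mm above home)
- clip_right (a joint): the same for the yellow clip on the cover's -y end
- element: the filter element, origin at the centre of its underside
- screwdriver_1: blue screwdriver lying to the left behind, 24x163x22 mm; leave it alone
- tape_measure: yellow tape measure standing to the right behind, 34x72x62 mm; leave it alone
- pliers: red pliers lying to the right behind, 63x182x13 mm; leave them alone

How it is judged:
On the way, in this order (a step that is already met when the one before it is completed fails the run):
1. the filter element sits fully home in the tray, let go (z of element_mid in the frame of tray_spot between 0.087 and 0.1025 m and horizontal distance between element_mid and tray_spot below 0.004 m and angle between the z axis of element and the z axis of tray_spot, either way round below 0.05 rad and angle between the y axis of element and the y axis of tray_spot, either way round below 0.08 rad and contact force between the fingers and element below 0.1 N), for 0.2 s.
2. the cover lies home on the rim with both clips snapped in (z of cover_grip in the frame of element_mid between 0.04 and 0.0445 m and horizontal distance between cover_grip and tray_spot below 0.005 m and angle between the z axis of cover and the z axis of tray_spot, either way round below 0.03 rad and angle between the y axis of cover and the y axis of tray_spot, either way round below 0.08 rad and value of joint each of clip_left, clip_right below 0.04 rad), for 0.2 s.
At the end, for the whole second after the job is handed in: The element stands upright on the tray's floor, within 4 mm of centred; the cover lies over it level and home (2 mm), within 5 mm of centred, both clips snapped under the rim (below 0.04 rad) and holding it down (over 4 N between cover and tray); all released and at rest (all of step 2 and z of element_mid in the frame of tray_spot between 0.087 and 0.1025 m and horizontal distance between element_mid and tray_spot below 0.004 m and angle between the z axis of element and the z axis of tray_spot, either way round below 0.05 rad and angle between the y axis of element and the y axis of tray_spot, either way round below 0.08 rad and contact force between cover and pump above 4 N and linear speed of cover below 0.02 m/s); the robot touches nothing.
It fails at once if the cover is pressed on the tray with more than 20 N at the rim (it cracks; the sprung plate carries a further 12 N or so) (contact force between cover and pump above 20 N).
It fails at once if the element is forced against the tray with more than 30 N (contact force between element and pump above 30 N).
It fails at once if a bystander tool is moved by more than 20 mm (distance of any of screwdriver_1, tape_measure, pliers from where it was at the start of the episode above 0.02 m).
It also fails if it takes over 61 s, if anything falls off the work surface, if the arm or the gripper's body presses on something with over 40 N, if the wrist force passes 120 N, or if a joint passes its speed limit or range.

## Working session

There is one attempt and no reset: what is moved stays moved. The work goes in short steps, Python scripts to look and compute and a tool call to move; the robot and the scene stay as the last step left them, time stands still between calls to the robot, and variables do not carry over. Pictures are saved under pics/ and viewed, at most 10 in all, crops included, and the job is handed in when it is done.

Besides the shell and the picture viewer there is one more tool, called after "Request:" by a JSON object that holds its "name" and its "arguments", one argument or row to a line. jog_arm: Moves the arm, as the interface text tells. Its arguments: {"type":"object","properties":{"deltas":{"type":"array"},"fingers":{"type":"number"},"force":{"type":"number"}},"required":["deltas"]}

```bash
mkdir -p pics; ls
cat > h.py <<'E'
import numpy as np, cv2
from bench import manip
def snap(n):
    c=manip.calibration(n); p,d=manip.snapshot(n); return p,d,np.array(c["camera_matrix"]),np.array(c["world_from_camera"])
def cloud(d,K,T):
    v,u=np.mgrid[:d.shape[0],:d.shape[1]]
    P=np.stack([(u-K[0,2])/K[0,0]*d,-(v-K[1,2])/K[1,1]*d,-d],-1)
    return P@T[:3,:3].T+T[:3,3]
E
python3 - <<'E'
from h import *
for n in("scene","top"):
    p,d,K,T=snap(n); cv2.imwrite(f"pics/{n}0.png",p[:,:,::-1]); np.savez(f"{n}0.npz",p=p,d=d,K=K,T=T)
    print(n,K.tolist(),T.round(3).tolist(),(d>0).mean(), manip.calibration(n).keys())
s=manip.sense();print(s)
E
```

```text
pics
scene [[409.003713622372, 0.0, 315.0541474861875], [0.0, 409.003713622372, 199.84692460150026], [0.0, 0.0, 1.0]] [[-0.621, 0.526, -0.581, -0.082], [-0.783, -0.433, 0.446, 0.473], [-0.016, 0.732, 0.681, 0.846], [0.0, 0.0, 0.0, 1.0]] 0.996203125 dict_keys(['camera_matrix', 'world_from_camera'])
top [[444.92679216611674, 0.0, 324.5320709013224], [0.0, 444.92679216611674, 193.40564794251748], [0.0, 0.0, 1.0]] [[0.001, 0.988, -0.154, 0.36], [-1.0, 0.004, 0.019, -0.029], [0.02, 0.154, 0.988, 1.376], [0.0, 0.0, 0.0, 1.0]] 0.99599609375 dict_keys(['camera_matrix', 'world_from_camera'])
{'clock': 0.1, 'qpos': array([-1.31649452e+00,  4.94092069e-01,  1.34604934e+00, -1.31838440e-05,
        1.30247127e+00, -9.54880658e-02]), 'qvel': array([-0.00035654, -0.0021232 , -0.00235799,  0.00169552, -0.00087421,
       -0.00031853]), 'effort': array([ 1.62934113e-03, -8.83587885e+01, -3.84564114e+01, -1.37029424e-04,
        5.15725624e-03, -4.16724617e-05]), 'ee_pos': array([ 0.21411706, -0.58685573,  0.23078461]), 'tool_rot': array([[ 9.39443556e-01,  3.42703563e-01, -2.68909260e-04],
       [ 3.42703658e-01, -9.39443045e-01,  9.84016799e-04],
       [ 8.46011287e-05, -1.01658443e-03, -9.99999480e-01]]), 'force': array([ 0.31628331, -0.26513274,  0.23954098]), 'moment': array([ 0.02511404, -0.02864674, -0.0109395 ]), 'gripper_force': 0.0, 'width': 0.9965224742692347}
```

View pics/top0.png

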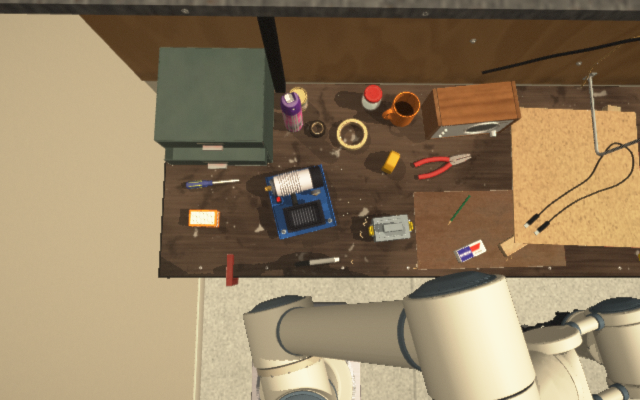

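View pics/scene0.png

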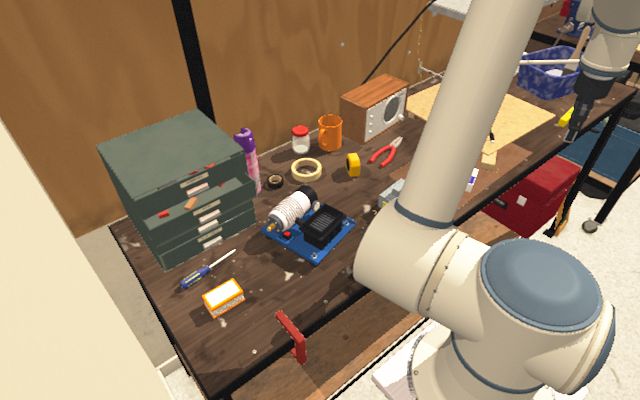

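The top view shows the element at (204,218), the tray at (303,216), the cover at (390,228), and the pliers, tape and screwdriver behind them. The scene view agrees.

```bash
cat >> h.py <<'E'
def rect(P,m):
    q=P[m][:,:2].astype(np.float32); r=cv2.minAreaRect(q*1000); return [round(x,1) for x in (*r[0],*r[1],r[2])],len(q)
def load(f):
    z=np.load(f); return z["p"],z["d"],z["K"],z["T"]
def comp(m,seed):
    n,l=cv2.connectedComponents(m.astype(np.uint8)); return l==l[seed[1],seed[0]]
E
python3 - <<'E'
from h import *
p,d,K,T=load("top0.npz"); P=cloud(d,K,T); hsv=cv2.cvtColor(p,cv2.COLOR_RGB2HSV)
u,v=np.meshgrid(range(640),range(400))
print("bench z",P[240,200:260:10,2].round(4))
def box(a,b,c,e): return (u>=a)&(u<b)&(v>=c)&(v<e)
m=box(180,230,200,240)&(P[...,2]>.03); print("element",rect(P,m),P[m][:,2].max())
m=box(360,420,205,250)&(P[...,2]>.05); print("cover roof+",rect(P,m)); 
m=box(360,420,205,250)&(P[...,2]>.075); print("rib",rect(P,m),np.median(P[m][:,2]))
m=box(260,345,155,245)&(hsv[...,0]>100)&(hsv[...,0]<125)&(hsv[...,1]>150); print("blue",rect(P,m),np.median(P[m][:,2]))
m=box(280,330,198,235)&(P[...,2]>.085); print("tray neck",rect(P,m),np.median(P[m][:,2]))
print(P[200:232:3,288:324:4,2].round(3))
E
```

```text
bench z [-0.0015  0.0024 -0.0022  0.0006 -0.0008 -0.002 ]
element ([448.8, 157.3, 408.0, 66.4, 73.9], 465) 1.375982836288338
cover roof+ ([440.0, -166.0, 81.3, 305.5, 15.4], 855)
rib ([424.1, -151.3, 31.3, 273.3, 21.1], 155) 0.08414989795617323
blue ([531.5, 14.0, 161.8, 174.2, 14.0], 438) 0.02789162030560466
tray neck ([442.6, -5.9, 170.9, 109.7, 11.7], 179) 0.09408542470870618
[[ 0.022  0.059  0.057  0.027  0.026  0.03   0.03   0.081  0.028]
 [ 0.029  0.05   0.058  0.026  0.082  0.084  0.095  0.092  0.08 ]
 [ 0.025  0.077  0.078  0.095  0.091  0.073  0.074  0.075  0.075]
 [ 0.1    0.092  0.079  0.074  0.076  0.077  0.072  0.083  0.078]
 [ 0.074  0.072  0.077  0.077  0.078  0.077  0.075  0.074  0.083]
 [ 0.098  0.078  0.077  0.073  0.072  0.073  0.075  0.073  0.092]
 [ 0.089  0.073  0.079  0.073  0.077  0.077  0.076  0.08   0.092]
 [ 0.085  0.071  0.076  0.078  0.073  0.076  0.073  0.076  0.093]
 [ 0.075  0.072  0.079  0.073  0.072  0.094  0.087  0.079  0.082]
 [ 0.081  0.074  0.093  0.082  0.08   0.08   0.026  0.031  0.026]
 [ 0.081  0.08   0.084  0.028  0.032  0.031  0.026  0.022 -0.   ]]
```

Run:
```python
from h import *
p,d,K,T=load("top0.npz"); d=cv2.medianBlur(d,3); P=cloud(d,K,T); P[d<.5]=-1; Z=P[...,2]
hsv=cv2.cvtColor(p,cv2.COLOR_RGB2HSV)
u,v=np.meshgrid(range(640),range(400))
def box(a,b,c,e): return (u>=a)&(u<b)&(v>=c)&(v<e)
def rep(n,m,s):
    m=comp(m,s); print(n,rect(P,m),np.median(Z[m]).round(4))
rep("el",box(180,230,200,240)&(Z>.03)&(Z<.06),(204,218))
rep("cover",box(360,420,205,250)&(Z>.045)&(Z<.12),(390,228))
rep("rib",box(360,420,205,250)&(Z>.072)&(Z<.12),(390,228))
rep("base",box(250,350,155,250)&(Z>.015)&(Z<.15),(303,216))
rep("tray",box(270,340,155,250)&(Z>.06)&(Z<.11),(303,216))
```

```text
el ([492.5, 311.7, 82.8, 48.4, 89.1], 458) 0.0422
cover ([463.3, -254.5, 70.6, 127.0, 6.5], 885) 0.0605
rib ([463.6, -253.3, 22.4, 56.4, 6.2], 147) 0.0836
base ([545.7, 20.9, 197.2, 182.8, 14.0], 3726) 0.0741
tray ([498.3, 6.8, 80.4, 113.4, 13.9], 992) 0.0772
```

```bash
cat >> h.py <<'E'
from scipy.spatial.transform import Rotation as R
def plan(x,y,z,yaw):
    "delta rows (mm, rad) from measured pose to TCP target, tool down, tool y at yaw deg"
    s=manip.sense(); Rt=s["tool_rot"]; a=np.radians(yaw)
    Y=np.array([np.cos(a),np.sin(a),0]); Zz=np.array([0,0,-1.]); G=np.c_[np.cross(Y,Zz),Y,Zz]
    t=Rt.T@(np.array([x,y,z])-s["ee_pos"]*1000); r=R.from_matrix(Rt.T@G).as_rotvec()
    print("t",t.round(1),"r",r.round(4),"clk",s["clock"],"F",s["force"].round(1),"w",s["width"])
E
python3 - <<'E'
from h import *
plan(450,8,330,14)
T=manip.calibration("wrist")["world_from_camera"];s=manip.sense()
print((s["tool_rot"].T@(np.array(T)[:3,3]-s["ee_pos"])).round(3),(s["tool_rot"].T@np.array(T)[:3,:3]).round(3))
E
```

```text
t [ 425.5 -478.1  -98.7] r [-8.0000e-04 -8.0000e-04 -1.4653e+00] clk 0.1 F [ 0.3 -0.3  0.2] w 0.9965224742692347
[ 0.08   0.001 -0.143] [[ 0.     0.95   0.311]
 [ 1.    -0.     0.   ]
 [ 0.     0.311 -0.95 ]]
```

Request:
{"name": "jog_arm", "arguments": {
  "deltas": [
    {"tx":85,"ty":-96,"tz":-40,"rz":-0.18},
    {"tx":170,"ty":-191,"tz":-98,"rz":-0.37},
    {"tx":255,"ty":-287,"tz":-98,"rz":-0.55},
    {"tx":340,"ty":-382,"tz":-98,"rz":-0.73},
    {"tx":425,"ty":-478,"tz":-98,"rz":-0.92}
  ]
}}

```text
invalid input
```

Run:
```python
from h import *
plan(485,40,320,14)
```

```text
t [ 469.3 -496.2  -88.7] r [-8.0000e-04 -8.0000e-04 -1.4653e+00] clk 0.1 F [ 0.3 -0.3  0.2] w 0.9965224742692347
```

Request:
{"name": "jog_arm", "arguments": {
  "deltas": [
    {"tx":90,"ty":-96,"tz":-40,"rx":0,"ry":0,"rz":-0.18},
    {"tx":188,"ty":-198,"tz":-88,"rx":0,"ry":0,"rz":-0.37},
    {"tx":282,"ty":-298,"tz":-88,"rx":0,"ry":0,"rz":-0.55},
    {"tx":375,"ty":-397,"tz":-88,"rx":0,"ry":0,"rz":-0.73},
    {"tx":469,"ty":-496,"tz":-88,"rx":0,"ry":0,"rz":-0.92}
  ]
}}

```text
clock: 0.72
ee_pos: [0.3355, -0.3051, 0.2912]
tool_rot: [[0.294, 0.956, 0.0], [0.956, -0.294, -0.0], [-0.0, 0.0, -1.0]]
force: [1.3, -0.7, -0.0]
width: 1.004
gripper_force: 0.0
```

Run:
```python
from h import *
plan(485,40,320,14)
```

```text
t [373.7  41.6 -28.8] r [ 3.000e-04  1.000e-04 -5.422e-01] clk 0.725 F [ 1.3 -0.7 -0. ] w 1.0042188523587332
```

Request:
{"name": "jog_arm", "arguments": {
  "deltas": [
    {"tx":62,"ty":7,"tz":-5,"rx":0,"ry":0,"rz":-0.18},
    {"tx":124,"ty":14,"tz":-10,"rx":0,"ry":0,"rz":-0.36},
    {"tx":186,"ty":21,"tz":-15,"rx":0,"ry":0,"rz":-0.54},
    {"tx":248,"ty":28,"tz":-20,"rx":0,"ry":0,"rz":-0.54},
    {"tx":310,"ty":35,"tz":-25,"rx":0,"ry":0,"rz":-0.54}
  ]
}}

```text
clock: 1.35
ee_pos: [0.4614, -0.0199, 0.3161]
tool_rot: [[-0.234, 0.972, 0.0], [0.972, 0.234, -0.0], [-0.0, 0.0, -1.0]]
force: [1.8, -1.2, -0.8]
width: 1.001
gripper_force: 0.0
```

Request:
{"name": "jog_arm", "arguments": {
  "deltas": [
    {"tx":53,"ty":-30,"tz":-3,"rx":0,"ry":0,"rz":0},
    {"tx":53,"ty":-30,"tz":-3,"rx":0,"ry":0,"rz":0}
  ]
}}

```text
clock: 1.6
ee_pos: [0.4171, 0.025, 0.3188]
tool_rot: [[-0.238, 0.971, -0.001], [0.971, 0.238, 0.001], [0.001, -0.001, -1.0]]
force: [1.3, -0.4, -0.1]
width: 0.998
gripper_force: 0.0
```

Run:
```python
from h import *
plan(485,40,320,14)
p,d,K,T=snap("wrist"); cv2.imwrite("pics/w1.png",p[:,:,::-1]); np.savez("w1.npz",p=p,d=d,K=K,T=T)
plan(485,340,250,-1)
```

```text
t [-1.6 69.5 -1.3] r [-0.0012 -0.0009 -0.0041] clk 1.6 F [ 1.3 -0.4 -0.1] w 0.9980321576186867
t [291.5 139.6  69. ] r [-2.000e-04 -1.000e-04  2.566e-01] clk 1.65 F [ 1.  -0.4 -0.4] w 0.9978035623414256
```

View pics/w1.png

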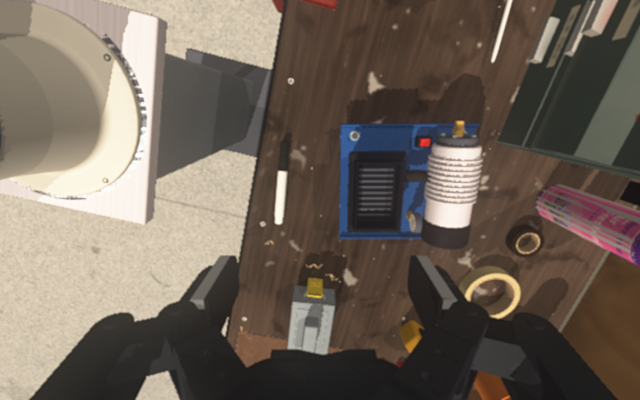

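The wrist view shows the tray at (377,192) inside the blue base (340–480, 123–240), with the motor on its +x side.

Run:
```python
from h import *
p,d,K,T=load("w1.npz"); d=cv2.medianBlur(d,3); P=cloud(d,K,T); P[d<.1]=-1; Z=P[...,2]
u,v=np.meshgrid(range(640),range(400))
def box(a,b,c,e): return (u>=a)&(u<b)&(v>=c)&(v<e)
def rep(n,m,s):
    m=comp(m,s); print(n,rect(P,m),np.median(Z[m]).round(4),np.percentile(Z[m],[2,98]).round(4))
b=box(330,418,115,250)
rep("tray",b&(Z>.06)&(Z<.12),(377,192))
rep("base",box(320,490,110,250)&(Z>.012)&(Z<.12),(377,192))
n=b&(Z>.088)&(Z<.11); print("neck",rect(P,n),np.median(Z[n]))
fl=box(362,392,165,215); print("floor?",np.median(Z[fl]),Z[fl].std()); 
print("bench",np.median(Z[60:100,380:440]))
print("flange",Z[140:246:3,377].round(3)); print(Z[192,340:420:2].round(3))
```

```text
tray ([493.9, 6.7, 75.3, 113.2, 13.8], 4500) 0.079 [0.0739 0.0949]
base ([544.4, 21.5, 197.2, 182.3, 14.5], 16180) 0.0745 [0.0268 0.0946]
neck ([493.9, 6.9, 60.0, 93.5, 13.9], 828) 0.09397523904691199
floor? 0.07447826236413432 0.0003422114139346358
bench -4.7974051537974516e-05
flange [ 0.028  0.028  0.028  0.028  0.08   0.08   0.08   0.094  0.074  0.074
  0.074  0.074  0.075  0.075  0.074  0.075  0.074  0.074  0.075  0.075
  0.074  0.074  0.074  0.075  0.074  0.075  0.074  0.075  0.084  0.094
  0.08   0.027  0.033  0.001  0.    -0.   ]
[0.026 0.027 0.028 0.027 0.081 0.081 0.08  0.092 0.095 0.076 0.075 0.074
 0.074 0.074 0.074 0.075 0.074 0.074 0.074 0.075 0.075 0.074 0.074 0.074
 0.074 0.075 0.074 0.077 0.088 0.095 0.081 0.079 0.027 0.027 0.028 0.026
 0.027 0.027 0.027 0.028]
```

Run:
```python
from h import *
plan(492,318,180,-0.9)
```

```text
t [268.5 141.2 139. ] r [-2.000e-04 -1.000e-04  2.548e-01] clk 1.65 F [ 1.  -0.4 -0.4] w 0.9978035623414256
```

Request:
{"name": "jog_arm", "arguments": {
  "deltas": [
    {"tx":53,"ty":28,"tz":5,"rx":0,"ry":0,"rz":0.08},
    {"tx":106,"ty":56,"tz":20,"rx":0,"ry":0,"rz":0.16},
    {"tx":159,"ty":84,"tz":45,"rx":0,"ry":0,"rz":0.254},
    {"tx":212,"ty":112,"tz":70,"rx":0,"ry":0,"rz":0.254},
    {"tx":262,"ty":138,"tz":95,"rx":0,"ry":0,"rz":0.254}
  ]
}}

```text
clock: 2.28
ee_pos: [0.4926, 0.3073, 0.2245]
tool_rot: [[0.019, 1.0, 0.0], [1.0, -0.019, -0.0], [-0.0, 0.0, -1.0]]
force: [1.0, -0.2, 0.0]
width: 0.999
gripper_force: 0.0
```

Request:
{"name": "jog_arm", "arguments": {
  "deltas": [
    {"tx":6,"ty":3,"tz":44,"rx":0,"ry":0,"rz":0},
    {"tx":6,"ty":3,"tz":44,"rx":0,"ry":0,"rz":0},
    {"tx":6,"ty":3,"tz":44,"rx":0,"ry":0,"rz":0}
  ]
}}

```text
clock: 2.65
ee_pos: [0.4953, 0.3111, 0.1828]
tool_rot: [[0.019, 1.0, 0.001], [1.0, -0.019, 0.0], [0.0, 0.001, -1.0]]
force: [-0.1, 0.1, 0.3]
width: 0.997
gripper_force: 0.0
```

Run:
```python
from h import *
p,d,K,T=snap("wrist"); cv2.imwrite("pics/w2.png",p[:,:,::-1]); np.savez("w2.npz",p=p,d=d,K=K,T=T)
plan(492,312,180,-0.9)
d=cv2.medianBlur(d,3); P=cloud(d,K,T); P[d<.1]=-1; Z=P[...,2]
c=T[:3,3]; m=(Z>.033)&(Z<.05)&(abs(P[...,0]-.492)<.08)&(abs(P[...,1]-.312)<.08)
print(rect(P,m),np.median(Z[m]))
m2=(cv2.morphologyEx(m.astype(np.uint8),cv2.MORPH_OPEN,np.ones((5,5)))>0); print(rect(P,m2))
```

```text
t [ 0.6 -3.5  3.3] r [ 0.0019 -0.0009 -0.0031] clk 2.7 F [-0.   0.6  0.9] w 1.0038062943155746
([491.7, 312.4, 82.1, 49.1, 89.1], 3948) 0.04242253939856319
([491.7, 312.4, 82.1, 49.1, 89.1], 3948)
```

View pics/w2.png

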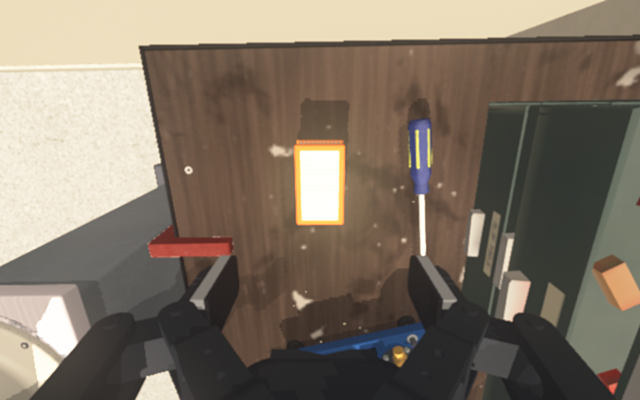

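The element is at pixel (320,183), centred between the open fingers, and the screwdriver is well to the side.

Request:
{"name": "jog_arm", "arguments": {
  "deltas": [
    {"tx":1,"ty":-4,"tz":45,"rx":0,"ry":0,"rz":-0.003},
    {"tx":1,"ty":-4,"tz":90,"rx":0,"ry":0,"rz":-0.003},
    {"tx":1,"ty":-4,"tz":130,"rx":0,"ry":0,"rz":-0.003},
    {"tx":1,"ty":-4,"tz":155,"rx":0,"ry":0,"rz":-0.003},
    {"tx":1,"ty":-4,"tz":162,"rx":0,"ry":0,"rz":-0.003}
  ]
}}

```text
clock: 3.32
ee_pos: [0.491, 0.3125, 0.0199]
tool_rot: [[0.015, 1.0, 0.0], [1.0, -0.015, 0.0], [0.0, 0.0, -1.0]]
force: [-0.5, -0.1, 0.1]
width: 1.001
gripper_force: 0.0
```

Run:
```python
from h import *
plan(491.7,312.4,21,-0.9)
```

```text
t [-0.1  0.7 -1.1] r [ 0.0003 -0.0001  0.0002] clk 3.325 F [-0.5 -0.1  0.1] w 1.0008174848972422
```

Request:
{"name": "jog_arm", "arguments": {
  "deltas": [
    {"tx":0,"ty":1,"tz":-1,"rx":0,"ry":0,"rz":0},
    {"tx":0,"ty":1,"tz":-1,"rx":0,"ry":0,"rz":0},
    {"tx":0,"ty":1,"tz":-1,"rx":0,"ry":0,"rz":0},
    {"tx":0,"ty":1,"tz":-1,"rx":0,"ry":0,"rz":0},
    {"tx":0,"ty":1,"tz":-1,"rx":0,"ry":0,"rz":0}
  ],
  "fingers": 0,
  "force": 25
}}

```text
clock: 3.95
ee_pos: [0.4925, 0.3133, 0.0222]
tool_rot: [[0.014, 1.0, 0.003], [1.0, -0.014, 0.001], [0.001, 0.003, -1.0]]
force: [0.1, -1.8, 9.6]
width: 0.571
gripper_force: 25.0
```

Request:
{"name": "jog_arm", "arguments": {
  "deltas": [
    {"tx":0,"ty":0,"tz":0,"rx":0,"ry":0,"rz":0},
    {"tx":0,"ty":0,"tz":0,"rx":0,"ry":0,"rz":0},
    {"tx":0,"ty":0,"tz":0,"rx":0,"ry":0,"rz":0}
  ]
}}

```text
clock: 4.32
ee_pos: [0.4925, 0.3133, 0.0222]
tool_rot: [[0.014, 1.0, 0.003], [1.0, -0.014, 0.001], [0.001, 0.003, -1.0]]
force: [0.2, -1.9, 9.9]
width: 0.566
gripper_force: 25.0
```

Request:
{"name": "jog_arm", "arguments": {
  "deltas": [
    {"tx":0,"ty":0,"tz":-30,"rx":0,"ry":0,"rz":0},
    {"tx":0,"ty":0,"tz":-75,"rx":0,"ry":0,"rz":0},
    {"tx":-20,"ty":0,"tz":-128,"rx":0,"ry":0,"rz":-0.04},
    {"tx":-70,"ty":0,"tz":-140,"rx":0,"ry":0,"rz":-0.1},
    {"tx":-120,"ty":0,"tz":-140,"rx":0,"ry":0,"rz":-0.2}
  ]
}}

```text
clock: 4.95
ee_pos: [0.4904, 0.1922, 0.163]
tool_rot: [[-0.188, 0.982, 0.004], [0.982, 0.188, 0.001], [0.0, 0.004, -1.0]]
force: [-0.2, 0.1, -0.8]
width: 0.565
gripper_force: 27.6
```

Run:
```python
from h import *
plan(493.9,7.3,160,13.9)
```

```text
t [-182.2  -31.4    2.8] r [ 0.0043 -0.0001 -0.0534] clk 4.95 F [-0.2  0.1 -0.8] w 0.5653983569504847
```

Request:
{"name": "jog_arm", "arguments": {
  "deltas": [
    {"tx":-45,"ty":-8,"tz":0,"rx":0.002,"ry":0,"rz":-0.02},
    {"tx":-95,"ty":-16,"tz":1,"rx":0.004,"ry":0,"rz":-0.053},
    {"tx":-145,"ty":-25,"tz":2,"rx":0.004,"ry":0,"rz":-0.053},
    {"tx":-182,"ty":-31,"tz":3,"rx":0.004,"ry":0,"rz":-0.053},
    {"tx":-182,"ty":-31,"tz":3,"rx":0.004,"ry":0,"rz":-0.053}
  ]
}}

```text
clock: 5.58
ee_pos: [0.4931, 0.0062, 0.1585]
tool_rot: [[-0.233, 0.972, -0.002], [0.972, 0.233, -0.001], [-0.001, -0.003, -1.0]]
force: [0.3, 0.5, -1.0]
width: 0.568
gripper_force: 27.5
```

Run:
```python
from h import *
plan(493.9,7.3,160,13.9)
for n in("wrist","top","scene"):
    p,d,K,T=snap(n); np.savez(n+"3.npz",p=p,d=d,K=K,T=T)
    if n=="wrist": cv2.imwrite("pics/w3.png",p[:,:,::-1])
    hsv=cv2.cvtColor(p,cv2.COLOR_RGB2HSV)
    d=cv2.medianBlur(d,3); P=cloud(d,K,T); P[d<.05]=-1; Z=P[...,2]
    near=(abs(P[...,0]-.494)<.07)&(abs(P[...,1]-.007)<.08)
    m=near&(Z>.125)&(Z<.195)&(((hsv[...,1]>120)&(hsv[...,0]<25)&(hsv[...,2]>120))|(hsv[...,2]>200))
    print(n,m.sum()); 
    if m.sum()>10: print(rect(P,m),np.percentile(Z[m],[2,50,98]).round(4))
```

```text
t [ 0.9  1.  -1.5] r [-0.0026  0.0006 -0.0071] clk 5.575 F [ 0.3  0.5 -1. ] w 0.5676053677976751
wrist 15620
([494.5, 5.4, 51.5, 82.6, 13.5], 15620) [0.1452 0.1787 0.1794]
top 10
scene 470
([489.9, 5.2, 66.3, 84.2, 12.4], 470) [0.142  0.1789 0.1814]
```

View pics/w3.png

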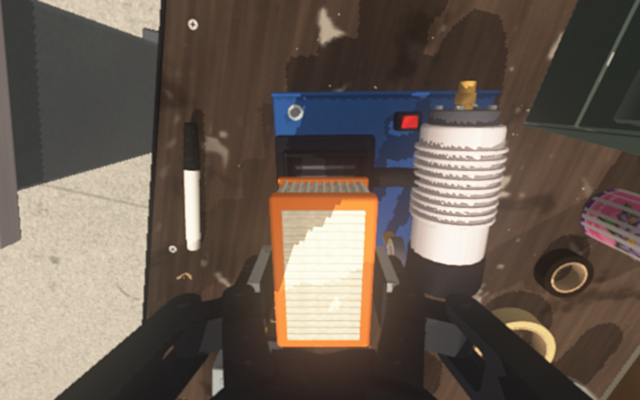

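The held element fills (272–377, 180–345). The tray's far end is visible just beyond it at (325,160), so I'll compare the two within this one image.

Run:
```python
from h import *
p,d,K,T=load("wrist3.npz"); d=cv2.medianBlur(d,3); P=cloud(d,K,T); P[d<.05]=-1; Z=P[...,2]
hsv=cv2.cvtColor(p,cv2.COLOR_RGB2HSV)
u,v=np.meshgrid(range(640),range(400))
m=(u>260)&(u<385)&(v>175)&(v<355)&(Z>.172)&(Z<.19)&(((hsv[...,1]>120)&(hsv[...,0]<25)&(hsv[...,2]>120))|(hsv[...,2]>190))
print(rect(P,m),np.percentile(Z[m],[2,50,98]))
# plane fit
A=np.c_[P[m][:,:2],np.ones(m.sum())]; print("tilt",np.linalg.lstsq(A,P[m][:,2],rcond=None)[0][:2])
a=np.radians(13.9); ex=np.array([np.cos(a),np.sin(a)]); ey=np.array([-np.sin(a),np.cos(a)])
q=(P[...,:2]-[.4939,.0068])*1000; X=q@ex; Yv=q@ey
n=(Z>.085)&(Z<.105)&(abs(X)<40)&(Yv>15)&(Yv<60); print("neck rel X",np.percentile(X[n],[1,99]),"Ymax",np.percentile(Yv[n],99))
t=(Z>.07)&(Z<.105)&(abs(X)<45)&(Yv>25)&(Yv<65); print("flange rel X",np.percentile(X[t],[1,99]),"Ymax",np.percentile(Yv[t],99.))
plan(493.9,7.3,160,13.9)
```

```text
([493.9, 5.2, 50.0, 82.6, 13.3], 15415) [0.17593749 0.17870343 0.17938417]
tilt [-0.00273789 -0.01020221]
neck rel X [-29.50791809  30.16507123] Ymax 46.52883512941272
flange rel X [-36.29383466  36.77263157] Ymax 56.42209688967556
t [-1.8  0.6 -1.9] r [-0.0032 -0.0001 -0.0041] clk 5.725 F [-0.8  0.3 -0.7] w 0.567556722053692
```

```bash
cat > el.py <<'E'
from h import *
def el(zlo,zhi):
    s=manip.sense(); p,d,K,T=snap("wrist"); d=cv2.medianBlur(d,3); P=cloud(d,K,T); P[d<.05]=-1; Z=P[...,2]
    hsv=cv2.cvtColor(p,cv2.COLOR_RGB2HSV); u,v=np.meshgrid(range(640),range(400))
    m=(u>260)&(u<385)&(v>100)&(v<355)&(Z>zlo)&(Z<zhi)&(((hsv[...,1]>120)&(hsv[...,0]<25)&(hsv[...,2]>120))|(hsv[...,2]>190))
    A=np.c_[P[m][:,:2],np.ones(m.sum())]
    print("el",rect(P,m),"ztop",np.median(Z[m]).round(4),"tilt",np.linalg.lstsq(A,P[m][:,2],rcond=None)[0][:2].round(4),"tcp",(s["ee_pos"]*1000).round(1),"F",s["force"].round(1))
    a=np.radians(13.9); ex=np.array([np.cos(a),np.sin(a)]); ey=np.array([-np.sin(a),np.cos(a)])
    q=(P[...,:2]-[.4939,.0068])*1000; X=q@ex; Yv=q@ey
    t=(Z>.07)&(Z<.105)&(abs(X)<45)&(Yv>15)&(Yv<65); print("flange",np.percentile(X[t],[1,99]),np.percentile(Yv[t],99.))
E
python3 - <<'E'
from el import *
el(.172,.19);el(.172,.19)
plan(493.9,7.3,160,13.9)
E
```

```text
el ([493.6, 7.7, 49.7, 83.0, 13.1], 15397) ztop 0.1784 tilt [-0.0042 -0.0098] tcp [492.9   8.9 158.1] F [-0.8  0.3 -0.7]
flange [-36.42291672  37.08865635] 56.435279764506994
el ([493.5, 8.0, 49.6, 83.0, 13.3], 15393) ztop 0.1782 tilt [-0.0053 -0.0093] tcp [492.9   9.1 158. ] F [ 0.3  0.1 -0.6]
flange [-36.38464639  37.20437954] 56.416682953640716
t [-2.2  0.5 -2.1] r [-0.0035 -0.0001 -0.003 ] clk 5.825 F [ 0.1 -0.7 -0.8] w 0.5660868545508976
```

Request:
{"name": "jog_arm", "arguments": {
  "deltas": [
    {"tx":-1.6,"ty":0.3,"tz":8,"rx":-0.004,"ry":0,"rz":-0.01},
    {"tx":-1.6,"ty":0.3,"tz":17,"rx":-0.004,"ry":0,"rz":-0.01},
    {"tx":-1.6,"ty":0.3,"tz":25,"rx":-0.004,"ry":0,"rz":-0.01},
    {"tx":-1.6,"ty":0.3,"tz":32,"rx":-0.004,"ry":0,"rz":-0.01},
    {"tx":-1.6,"ty":0.3,"tz":32,"rx":-0.004,"ry":0,"rz":-0.01}
  ]
}}

```text
clock: 6.45
ee_pos: [0.493, 0.0069, 0.125]
tool_rot: [[-0.246, 0.969, -0.001], [0.969, 0.246, 0.0], [0.001, -0.001, -1.0]]
force: [-0.3, 0.4, 0.3]
width: 0.567
gripper_force: 27.5
```

Run:
```python
from el import *
el(.138,.16);el(.138,.16)
```

```text
el ([493.8, 5.7, 49.8, 83.1, 13.9], 15339) ztop 0.1452 tilt [-0.0024 -0.0093] tcp [493.    6.9 125. ] F [-0.3  0.4  0.3]
flange [-36.48286499  37.22721378] 56.382222605082156
el ([494.0, 5.7, 50.1, 83.2, 13.7], 15350) ztop 0.1456 tilt [-0.0017 -0.0099] tcp [493.3   6.9 125.3] F [ 0.5  0.2 -1.3]
flange [-36.33972396  37.19734312] 56.32883508164858
```

Request:
{"name": "jog_arm", "arguments": {
  "deltas": [
    {"tx":0.6,"ty":0.4,"tz":3,"rx":0,"ry":0,"rz":0},
    {"tx":0.6,"ty":0.4,"tz":6,"rx":0,"ry":0,"rz":0},
    {"tx":0.6,"ty":0.4,"tz":9,"rx":0,"ry":0,"rz":0},
    {"tx":0.6,"ty":0.4,"tz":12,"rx":0,"ry":0,"rz":0},
    {"tx":0.6,"ty":0.4,"tz":14,"rx":0,"ry":0,"rz":0}
  ]
}}

```text
clock: 7.18
ee_pos: [0.4936, 0.0076, 0.1114]
tool_rot: [[-0.246, 0.969, -0.0], [0.969, 0.246, 0.0], [0.0, -0.0, -1.0]]
force: [0.1, 0.1, -0.2]
width: 0.563
gripper_force: 27.5
```

Request:
{"name": "jog_arm", "arguments": {
  "deltas": [
    {"tx":0,"ty":0,"tz":3,"rx":0,"ry":0,"rz":0},
    {"tx":0,"ty":0,"tz":5,"rx":0,"ry":0,"rz":0},
    {"tx":0,"ty":0,"tz":7,"rx":0,"ry":0,"rz":0},
    {"tx":0,"ty":0,"tz":9,"rx":0,"ry":0,"rz":0},
    {"tx":0,"ty":0,"tz":11,"rx":0,"ry":0,"rz":0}
  ]
}}

```text
clock: 7.8
ee_pos: [0.4936, 0.0076, 0.1005]
tool_rot: [[-0.246, 0.969, -0.0], [0.969, 0.246, 0.0], [0.0, 0.0, -1.0]]
force: [0.5, -0.4, -0.7]
width: 0.568
gripper_force: 27.5
```

Still free, with about 4 mm left.

Request:
{"name": "jog_arm", "arguments": {
  "deltas": [
    {"tx":0,"ty":0,"tz":1,"rx":0,"ry":0,"rz":0},
    {"tx":0,"ty":0,"tz":2,"rx":0,"ry":0,"rz":0},
    {"tx":0,"ty":0,"tz":3,"rx":0,"ry":0,"rz":0},
    {"tx":0,"ty":0,"tz":3.7,"rx":0,"ry":0,"rz":0}
  ]
}}

```text
clock: 8.3
ee_pos: [0.4936, 0.0076, 0.0968]
tool_rot: [[-0.246, 0.969, -0.0], [0.969, 0.246, 0.0], [0.0, 0.0, -1.0]]
force: [-0.7, -0.1, 0.1]
width: 0.568
gripper_force: 27.5
```

Request:
{"name": "jog_arm", "arguments": {
  "deltas": [
    {"tx":0,"ty":0,"tz":0.5,"rx":0,"ry":0,"rz":0},
    {"tx":0,"ty":0,"tz":1,"rx":0,"ry":0,"rz":0},
    {"tx":0,"ty":0,"tz":1.3,"rx":0,"ry":0,"rz":0}
  ]
}}

```text
clock: 8.68
ee_pos: [0.4936, 0.0075, 0.0959]
tool_rot: [[-0.246, 0.969, 0.0], [0.969, 0.246, 0.0], [-0.0, 0.0, -1.0]]
force: [-3.6, -1.6, 11.1]
width: 0.569
gripper_force: 28.9
```

Request:
{"name": "jog_arm", "arguments": {
  "deltas": [
    {"tx":0,"ty":0,"tz":-0.5,"rx":0,"ry":0,"rz":0},
    {"tx":0,"ty":0,"tz":-0.5,"rx":0,"ry":0,"rz":0},
    {"tx":0,"ty":0,"tz":-0.5,"rx":0,"ry":0,"rz":0},
    {"tx":0,"ty":0,"tz":-0.5,"rx":0,"ry":0,"rz":0}
  ],
  "fingers": 0.75
}}

```text
clock: 9.18
ee_pos: [0.4936, 0.0076, 0.0961]
tool_rot: [[-0.246, 0.969, -0.0], [0.969, 0.246, 0.0], [0.0, 0.0, -1.0]]
force: [0.5, -0.1, 0.3]
width: 0.749
gripper_force: 0.0
```

Request:
{"name": "jog_arm", "arguments": {
  "deltas": [
    {"tx":0,"ty":0,"tz":-15,"rx":0,"ry":0,"rz":0},
    {"tx":0,"ty":0,"tz":-40,"rx":0,"ry":0,"rz":0},
    {"tx":0,"ty":0,"tz":-80,"rx":0,"ry":0,"rz":0},
    {"tx":0,"ty":0,"tz":-120,"rx":0,"ry":0,"rz":0},
    {"tx":0,"ty":0,"tz":-120,"rx":0,"ry":0,"rz":0}
  ]
}}

```text
clock: 9.8
ee_pos: [0.495, 0.0074, 0.2186]
tool_rot: [[-0.246, 0.969, 0.005], [0.969, 0.246, -0.0], [-0.002, 0.005, -1.0]]
force: [-0.0, 0.2, 0.1]
width: 0.749
gripper_force: 0.0
```

Run:
```python
from el import *
el(.105,.14);
plan(463,-225,180,6.3)
```

```text
el ([493.5, 6.2, 49.1, 82.7, 14.2], 5062) ztop 0.1169 tilt [ 0.0001 -0.003 ] tcp [495.    7.4 218.6] F [-0.   0.2  0.1]
flange [-36.73643593  37.04288283] 56.20826083573994
t [-217.7  -87.5   36.9] r [0.0024 0.0005 0.1385] clk 9.85 F [-1.5 -0.3 -0.6] w 0.7486171783096528
```

The element is home: its top is at 116.9 mm, it is level, and it is centred. Now the cover.

Request:
{"name": "jog_arm", "arguments": {
  "deltas": [
    {"tx":-55,"ty":-22,"tz":0,"rx":0,"ry":0,"rz":0.04},
    {"tx":-110,"ty":-44,"tz":0,"rx":0,"ry":0,"rz":0.08},
    {"tx":-165,"ty":-66,"tz":5,"rx":0.002,"ry":0,"rz":0.138},
    {"tx":-218,"ty":-87,"tz":20,"rx":0.002,"ry":0,"rz":0.138},
    {"tx":-218,"ty":-87,"tz":20,"rx":0.002,"ry":0,"rz":0.138}
  ],
  "fingers": 0.6
}}

```text
clock: 10.48
ee_pos: [0.4614, -0.228, 0.1938]
tool_rot: [[-0.106, 0.994, -0.005], [0.994, 0.106, 0.001], [0.001, -0.005, -1.0]]
force: [0.3, 0.9, 0.2]
width: 0.6
gripper_force: 0.0
```

Request:
{"name": "jog_arm", "arguments": {
  "deltas": [
    {"tx":0,"ty":0,"tz":0,"rx":0,"ry":0,"rz":0}
  ]
}}

```text
clock: 10.6
ee_pos: [0.4623, -0.2247, 0.1951]
tool_rot: [[-0.11, 0.994, -0.004], [0.994, 0.11, 0.001], [0.001, -0.004, -1.0]]
force: [-0.2, 1.0, -0.2]
width: 0.6
gripper_force: 0.0
```

```bash
cat > cv.py <<'E'
from h import *
def cv(z0,x0=.463,y0=-.254,save=None):
    "rib and roof rects of cover whose rib top is near z0"
    s=manip.sense(); p,d,K,T=snap("wrist"); d=cv2.medianBlur(d,3); P=cloud(d,K,T); P[d<.05]=-1; Z=P[...,2]
    if save: cv2.imwrite(save,p[:,:,::-1])
    near=(abs(P[...,0]-x0)<.09)&(abs(P[...,1]-y0)<.09)
    for n,a,b in(("rib",-.008,.008),("roof",-.033,-.018),("all",-.035,.008)):
        m=near&(Z>z0+a)&(Z<z0+b); m=cv2.morphologyEx(m.astype(np.uint8),cv2.MORPH_OPEN,np.ones((3,3)))>0
        A=np.c_[P[m][:,:2],np.ones(m.sum())]
        if m.sum()>20: print(n,rect(P,m),np.median(Z[m]).round(4),"tilt",np.linalg.lstsq(A,P[m][:,2],rcond=None)[0][:2].round(4))
    print("tcp",(s["ee_pos"]*1000).round(1),"F",s["force"].round(1),"clk",s["clock"])
E
python3 - <<'E'
from cv import *
cv(.0845,save="pics/w4.png"); cv(.0845)
plan(463,-254,100,6.3)
E
```

```text
rib ([461.6, -251.7, 22.1, 54.8, 6.7], 1338) 0.0843 tilt [-0.0062 -0.019 ]
roof ([461.9, -252.8, 70.1, 126.9, 6.6], 5446) 0.0598 tilt [-0.0016 -0.002 ]
all ([461.9, -252.8, 70.1, 126.9, 6.6], 6941) 0.0603 tilt [ 0.0011 -0.0151]
tcp [ 462.3 -224.7  195.1] F [-0.2  1.  -0.2] clk 10.6
rib ([461.9, -252.4, 22.8, 55.9, 6.9], 1330) 0.0843 tilt [-0.0019 -0.0139]
roof ([462.6, -258.3, 70.1, 116.0, 6.6], 5336) 0.0598 tilt [-0.0008  0.003 ]
all ([461.9, -253.2, 70.5, 126.4, 6.2], 6896) 0.0603 tilt [-0.0012 -0.0173]
tcp [ 462.6 -224.2  195.4] F [ 0.5  0.2 -0.9] clk 10.65
t [-29.8  -3.   95.7] r [-0.0025 -0.0006  0.0017] clk 10.7 F [-0.7  0.2 -0.1] w 0.6017964087456428
```

View pics/w4.png

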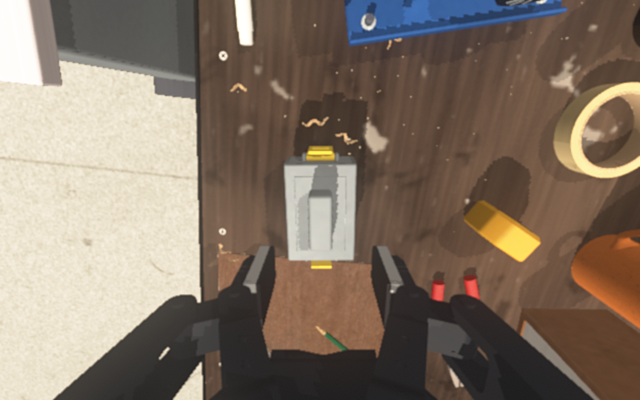

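The cover is at pixel (320,210), the tape at (503,230), and the area around the cover is clear. Descending over the rib.

Request:
{"name": "jog_arm", "arguments": {
  "deltas": [
    {"tx":-14,"ty":-2,"tz":30,"rx":-0.002,"ry":0,"rz":-0.003},
    {"tx":-28.5,"ty":-4,"tz":60,"rx":-0.002,"ry":0,"rz":-0.003},
    {"tx":-28.5,"ty":-4,"tz":80,"rx":-0.002,"ry":0,"rz":-0.003},
    {"tx":-28.5,"ty":-4,"tz":85,"rx":-0.002,"ry":0,"rz":-0.003},
    {"tx":-28.5,"ty":-4,"tz":85,"rx":-0.002,"ry":0,"rz":-0.003}
  ]
}}

```text
clock: 11.32
ee_pos: [0.4622, -0.2532, 0.1114]
tool_rot: [[-0.114, 0.993, 0.0], [0.993, 0.114, -0.0], [-0.0, 0.0, -1.0]]
force: [-0.2, -0.0, 0.2]
width: 0.6
gripper_force: 0.0
```

Run:
```python
from cv import *
cv(.0845)
plan(461.9,-252.8,64,6.6)
```

```text
rib ([462.0, -251.9, 23.0, 55.1, 6.8], 2858) 0.0844 tilt [ 0.0084 -0.017 ]
roof ([462.4, -253.0, 71.5, 127.5, 6.2], 10895) 0.0598 tilt [-0.0003 -0.0017]
all ([462.4, -253.0, 71.5, 127.5, 6.2], 13992) 0.0604 tilt [ 0.0024 -0.0188]
tcp [ 462.2 -253.2  111.4] F [-0.2 -0.   0.2] clk 11.325
t [ 0.8 -0.4 47.8] r [ 0.0007  0.0006 -0.0007] clk 11.375 F [0.3 0.8 0.5] w 0.6016041471159665
```

Request:
{"name": "jog_arm", "arguments": {
  "deltas": [
    {"tx":0,"ty":0,"tz":15,"rx":0,"ry":0,"rz":0},
    {"tx":0,"ty":0,"tz":30,"rx":0,"ry":0,"rz":0},
    {"tx":0,"ty":0,"tz":42,"rx":0,"ry":0,"rz":0},
    {"tx":0,"ty":0,"tz":47,"rx":0,"ry":0,"rz":0},
    {"tx":0,"ty":0,"tz":47,"rx":0,"ry":0,"rz":0}
  ]
}}

```text
clock: 12.0
ee_pos: [0.4617, -0.2539, 0.0636]
tool_rot: [[-0.113, 0.994, -0.001], [0.994, 0.113, 0.0], [0.001, -0.001, -1.0]]
force: [0.5, -0.9, -0.3]
width: 0.602
gripper_force: 0.0
```

Request:
{"name": "jog_arm", "arguments": {
  "deltas": [
    {"tx":0,"ty":0,"tz":0,"rx":0,"ry":0,"rz":0},
    {"tx":0,"ty":0,"tz":0,"rx":0,"ry":0,"rz":0},
    {"tx":0,"ty":0,"tz":0,"rx":0,"ry":0,"rz":0},
    {"tx":0,"ty":0,"tz":0,"rx":0,"ry":0,"rz":0},
    {"tx":0,"ty":0,"tz":0,"rx":0,"ry":0,"rz":0}
  ],
  "fingers": 0,
  "force": 60
}}

```text
clock: 12.62
ee_pos: [0.4622, -0.2541, 0.0646]
tool_rot: [[-0.113, 0.994, 0.001], [0.994, 0.113, -0.001], [-0.001, 0.001, -1.0]]
force: [-0.2, 0.8, 6.8]
width: 0.241
gripper_force: 58.7
```

Request:
{"name": "jog_arm", "arguments": {
  "deltas": [
    {"tx":0,"ty":0,"tz":0,"rx":0,"ry":0,"rz":0},
    {"tx":0,"ty":0,"tz":0,"rx":0,"ry":0,"rz":0}
  ]
}}

```text
clock: 12.88
ee_pos: [0.4622, -0.2541, 0.0646]
tool_rot: [[-0.113, 0.994, 0.001], [0.994, 0.113, -0.001], [-0.001, 0.001, -1.0]]
force: [-0.1, 1.8, 5.5]
width: 0.245
gripper_force: 58.7
```

Request:
{"name": "jog_arm", "arguments": {
  "deltas": [
    {"tx":0,"ty":0,"tz":-20,"rx":0,"ry":0,"rz":0},
    {"tx":0,"ty":0,"tz":-60,"rx":0,"ry":0,"rz":0},
    {"tx":5,"ty":0,"tz":-105,"rx":0,"ry":0,"rz":-0.02},
    {"tx":40,"ty":0,"tz":-135,"rx":0,"ry":0,"rz":-0.06},
    {"tx":95,"ty":10,"tz":-135,"rx":0,"ry":0,"rz":-0.1}
  ]
}}

```text
clock: 13.5
ee_pos: [0.462, -0.1588, 0.2014]
tool_rot: [[-0.211, 0.978, 0.004], [0.978, 0.211, -0.002], [-0.003, 0.004, -1.0]]
force: [1.8, -0.0, -2.6]
width: 0.244
gripper_force: 59.4
```

Run:
```python
from cv import *
plan(494.1,6.4,195,13.9)
```

```text
t [154.8  66.2   6.1] r [ 0.0036  0.0031 -0.0302] clk 13.5 F [ 1.8 -0.  -2.6] w 0.24358172181852353
```

Request:
{"name": "jog_arm", "arguments": {
  "deltas": [
    {"tx":45,"ty":19,"tz":1,"rx":0.002,"ry":0,"rz":-0.01},
    {"tx":90,"ty":38,"tz":3,"rx":0.003,"ry":0.002,"rz":-0.03},
    {"tx":135,"ty":58,"tz":5,"rx":0.003,"ry":0.002,"rz":-0.03},
    {"tx":154,"ty":66,"tz":6,"rx":0.003,"ry":0.002,"rz":-0.03},
    {"tx":154,"ty":66,"tz":6,"rx":0.003,"ry":0.002,"rz":-0.03}
  ]
}}

```text
clock: 14.12
ee_pos: [0.4929, 0.0073, 0.1931]
tool_rot: [[-0.243, 0.97, -0.003], [0.97, 0.243, 0.001], [0.002, -0.003, -1.0]]
force: [-0.4, -0.6, -1.9]
width: 0.243
gripper_force: 59.3
```

Request:
{"name": "jog_arm", "arguments": {
  "deltas": [
    {"tx":0,"ty":0,"tz":0,"rx":0,"ry":0,"rz":0},
    {"tx":0,"ty":0,"tz":0,"rx":0,"ry":0,"rz":0}
  ]
}}

```text
clock: 14.38
ee_pos: [0.4928, 0.0053, 0.1931]
tool_rot: [[-0.24, 0.971, -0.003], [0.971, 0.24, 0.001], [0.002, -0.003, -1.0]]
force: [-0.5, -0.4, -1.3]
width: 0.242
gripper_force: 59.3
```

Run:
```python
from cv import *
cv(.2145,.494,.0065,"pics/w5.png");cv(.2145,.494,.0065)
plan(494.1,6.4,195,13.9)
```

```text
rib ([493.8, 7.7, 43.6, 57.4, 39.2], 5730) 0.2129 tilt [ 0.0035 -0.0146]
roof ([492.5, 6.0, 70.2, 127.2, 13.9], 11588) 0.1883 tilt [-0.002   0.0029]
all ([492.5, 6.0, 70.2, 127.2, 13.9], 18244) 0.1892 tilt [ 0.0489 -0.2004]
tcp [492.8   5.3 193.1] F [-0.5 -0.4 -1.3] clk 14.375
rib ([493.6, 7.7, 43.8, 57.1, 40.0], 5738) 0.2129 tilt [ 0.003  -0.0135]
roof ([492.4, 6.1, 70.4, 127.0, 13.9], 11580) 0.1883 tilt [-0.0022  0.0037]
all ([492.4, 6.1, 70.4, 127.0, 13.9], 18237) 0.1892 tilt [ 0.0498 -0.2036]
tcp [492.8   5.3 193.1] F [-0.1  0.  -1.4] clk 14.425
t [ 0.7  1.4 -1.9] r [-0.003  -0.002  -0.0002] clk 14.475 F [-0.1  1.  -1.9] w 0.2423712768661669
```

View pics/w5.png

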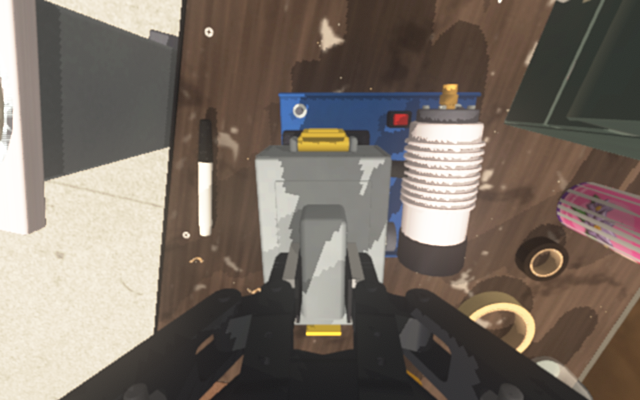

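The grey cover hangs level over the tray at pixel (323,215), about 1.5 mm short in x.

Request:
{"name": "jog_arm", "arguments": {
  "deltas": [
    {"tx":0.1,"ty":1.5,"tz":10,"rx":-0.002,"ry":-0.002,"rz":0},
    {"tx":0.1,"ty":1.5,"tz":20,"rx":-0.002,"ry":-0.002,"rz":0},
    {"tx":0.1,"ty":1.5,"tz":30,"rx":-0.002,"ry":-0.002,"rz":0},
    {"tx":0.1,"ty":1.5,"tz":38,"rx":-0.002,"ry":-0.002,"rz":0},
    {"tx":0.1,"ty":1.5,"tz":40,"rx":-0.002,"ry":-0.002,"rz":0}
  ]
}}

```text
clock: 15.1
ee_pos: [0.4939, 0.0066, 0.1524]
tool_rot: [[-0.241, 0.97, -0.002], [0.97, 0.241, -0.0], [0.0, -0.002, -1.0]]
force: [0.0, 0.2, -1.5]
width: 0.244
gripper_force: 59.3
```

Request:
{"name": "jog_arm", "arguments": {
  "deltas": [
    {"tx":0,"ty":0,"tz":0,"rx":0,"ry":0,"rz":0}
  ]
}}

```text
clock: 15.22
ee_pos: [0.4942, 0.0066, 0.153]
tool_rot: [[-0.241, 0.971, -0.001], [0.971, 0.241, -0.0], [0.0, -0.001, -1.0]]
force: [0.2, -0.5, -1.9]
width: 0.246
gripper_force: 59.3
```

Run:
```python
from cv import *
cv(.1745,.494,.0065);cv(.1745,.494,.0065)
plan(494.1,6.4,153,13.9)
```

```text
rib ([492.5, 8.7, 56.7, 44.0, 78.5], 5758) 0.1728 tilt [ 0.0032 -0.0166]
roof ([493.9, 7.3, 70.5, 127.3, 14.0], 11568) 0.1481 tilt [-0.0004  0.0018]
all ([493.9, 7.3, 70.5, 127.3, 14.0], 18257) 0.149 tilt [ 0.0508 -0.2028]
tcp [494.2   6.6 153. ] F [ 0.2 -0.5 -1.9] clk 15.225
rib ([495.4, 8.9, 43.7, 57.6, 39.4], 5730) 0.173 tilt [ 0.0076 -0.0162]
roof ([494.1, 7.4, 70.2, 127.0, 14.0], 11576) 0.1483 tilt [0.0003 0.0023]
all ([494.1, 7.4, 70.2, 127.0, 14.0], 18241) 0.1492 tilt [ 0.0503 -0.2005]
tcp [494.4   6.6 153.2] F [ 0.1 -0.2 -2. ] clk 15.275
t [-0.1 -0.4  0.3] r [-0.0005  0.0001  0.001 ] clk 15.325 F [ 0.5 -0.4 -1.7] w 0.23863326201192456
```

Request:
{"name": "jog_arm", "arguments": {
  "deltas": [
    {"tx":-0.7,"ty":-0.2,"tz":2,"rx":0,"ry":0,"rz":0},
    {"tx":-0.7,"ty":-0.2,"tz":4,"rx":0,"ry":0,"rz":0},
    {"tx":-0.7,"ty":-0.2,"tz":6,"rx":0,"ry":0,"rz":0},
    {"tx":-0.7,"ty":-0.2,"tz":8,"rx":0,"ry":0,"rz":0},
    {"tx":-0.7,"ty":-0.2,"tz":9.5,"rx":0,"ry":0,"rz":0}
  ]
}}

```text
clock: 15.95
ee_pos: [0.4942, 0.0058, 0.1434]
tool_rot: [[-0.241, 0.97, -0.001], [0.97, 0.241, -0.0], [0.0, -0.001, -1.0]]
force: [0.3, 0.4, -1.2]
width: 0.243
gripper_force: 59.3
```

Request:
{"name": "jog_arm", "arguments": {
  "deltas": [
    {"tx":0,"ty":0,"tz":0.6,"rx":0,"ry":0,"rz":0},
    {"tx":0,"ty":0,"tz":1.2,"rx":0,"ry":0,"rz":0},
    {"tx":0,"ty":0,"tz":1.8,"rx":0,"ry":0,"rz":0},
    {"tx":0,"ty":0,"tz":2.4,"rx":0,"ry":0,"rz":0},
    {"tx":0,"ty":0,"tz":3,"rx":0,"ry":0,"rz":0}
  ]
}}

```text
clock: 16.58
ee_pos: [0.4943, 0.0059, 0.1406]
tool_rot: [[-0.241, 0.97, -0.001], [0.97, 0.241, -0.0], [-0.0, -0.001, -1.0]]
force: [0.1, -1.2, 2.6]
width: 0.245
gripper_force: 59.8
```

Hooks are touching (about 4.5 N net).

Request:
{"name": "jog_arm", "arguments": {
  "deltas": [
    {"tx":0,"ty":0,"tz":0.5,"rx":0,"ry":0,"rz":0},
    {"tx":0,"ty":0,"tz":1,"rx":0,"ry":0,"rz":0},
    {"tx":0,"ty":0,"tz":1.5,"rx":0,"ry":0,"rz":0},
    {"tx":0,"ty":0,"tz":2,"rx":0,"ry":0,"rz":0}
  ]
}}

```text
clock: 17.08
ee_pos: [0.4943, 0.0058, 0.1387]
tool_rot: [[-0.241, 0.971, -0.001], [0.971, 0.241, -0.0], [-0.0, -0.001, -1.0]]
force: [-0.4, 0.1, 7.5]
width: 0.241
gripper_force: 60.3
```

Request:
{"name": "jog_arm", "arguments": {
  "deltas": [
    {"tx":0,"ty":0,"tz":0.5,"rx":0,"ry":0,"rz":0},
    {"tx":0,"ty":0,"tz":1,"rx":0,"ry":0,"rz":0},
    {"tx":0,"ty":0,"tz":1.5,"rx":0,"ry":0,"rz":0},
    {"tx":0,"ty":0,"tz":2,"rx":0,"ry":0,"rz":0}
  ]
}}

```text
clock: 17.58
ee_pos: [0.4945, 0.0059, 0.1369]
tool_rot: [[-0.241, 0.97, -0.0], [0.97, 0.241, -0.0], [-0.0, -0.0, -1.0]]
force: [-0.6, -0.1, 10.6]
width: 0.244
gripper_force: 60.9
```

Request:
{"name": "jog_arm", "arguments": {
  "deltas": [
    {"tx":0,"ty":0,"tz":0.4,"rx":0,"ry":0,"rz":0},
    {"tx":0,"ty":0,"tz":0.8,"rx":0,"ry":0,"rz":0},
    {"tx":0,"ty":0,"tz":1.2,"rx":0,"ry":0,"rz":0}
  ]
}}

```text
clock: 17.95
ee_pos: [0.4945, 0.0058, 0.1357]
tool_rot: [[-0.241, 0.971, -0.0], [0.971, 0.241, -0.0], [-0.0, -0.0, -1.0]]
force: [0.1, -0.1, 6.5]
width: 0.246
gripper_force: 60.5
```

Request:
{"name": "jog_arm", "arguments": {
  "deltas": [
    {"tx":0,"ty":0,"tz":0.4,"rx":0,"ry":0,"rz":0},
    {"tx":0,"ty":0,"tz":0.8,"rx":0,"ry":0,"rz":0},
    {"tx":0,"ty":0,"tz":1.2,"rx":0,"ry":0,"rz":0}
  ]
}}

```text
clock: 18.32
ee_pos: [0.4944, 0.0058, 0.1342]
tool_rot: [[-0.241, 0.97, -0.001], [0.97, 0.241, -0.0], [-0.0, -0.001, -1.0]]
force: [0.5, -1.1, 5.2]
width: 0.243
gripper_force: 60.2
```

Request:
{"name": "jog_arm", "arguments": {
  "deltas": [
    {"tx":0,"ty":0,"tz":0.5,"rx":0,"ry":0,"rz":0},
    {"tx":0,"ty":0,"tz":1,"rx":0,"ry":0,"rz":0},
    {"tx":0,"ty":0,"tz":1.5,"rx":0,"ry":0,"rz":0}
  ]
}}

```text
clock: 18.7
ee_pos: [0.4943, 0.0058, 0.1327]
tool_rot: [[-0.241, 0.971, -0.001], [0.971, 0.241, -0.0], [-0.0, -0.001, -1.0]]
force: [0.6, -1.0, 8.9]
width: 0.242
gripper_force: 60.7
```

Request:
{"name": "jog_arm", "arguments": {
  "deltas": [
    {"tx":0,"ty":0,"tz":0.4,"rx":0,"ry":0,"rz":0},
    {"tx":0,"ty":0,"tz":0.8,"rx":0,"ry":0,"rz":0},
    {"tx":0,"ty":0,"tz":1.2,"rx":0,"ry":0,"rz":0}
  ]
}}

```text
clock: 19.08
ee_pos: [0.4944, 0.0058, 0.1317]
tool_rot: [[-0.241, 0.971, -0.0], [0.971, 0.241, -0.0], [-0.0, -0.001, -1.0]]
force: [0.1, -0.8, 10.9]
width: 0.244
gripper_force: 61.0
```

Request:
{"name": "jog_arm", "arguments": {
  "deltas": [
    {"tx":0,"ty":0,"tz":0.4,"rx":0,"ry":0,"rz":0},
    {"tx":0,"ty":0,"tz":0.8,"rx":0,"ry":0,"rz":0},
    {"tx":0,"ty":0,"tz":1.0,"rx":0,"ry":0,"rz":0}
  ]
}}

```text
clock: 19.45
ee_pos: [0.4944, 0.0058, 0.1308]
tool_rot: [[-0.241, 0.97, -0.0], [0.97, 0.241, -0.0], [-0.0, -0.0, -1.0]]
force: [-1.9, -1.6, 12.8]
width: 0.241
gripper_force: 61.3
```

Request:
{"name": "jog_arm", "arguments": {
  "deltas": [
    {"tx":0,"ty":0,"tz":0.3,"rx":0,"ry":0,"rz":0},
    {"tx":0,"ty":0,"tz":0.6,"rx":0,"ry":0,"rz":0},
    {"tx":0,"ty":0,"tz":0.8,"rx":0,"ry":0,"rz":0}
  ]
}}

```text
clock: 19.82
ee_pos: [0.4944, 0.0058, 0.13]
tool_rot: [[-0.241, 0.97, -0.0], [0.97, 0.241, -0.0], [-0.0, -0.0, -1.0]]
force: [-0.9, -0.4, 11.1]
width: 0.241
gripper_force: 61.0
```

Request:
{"name": "jog_arm", "arguments": {
  "deltas": [
    {"tx":0,"ty":0,"tz":0.3,"rx":0,"ry":0,"rz":0},
    {"tx":0,"ty":0,"tz":0.6,"rx":0,"ry":0,"rz":0}
  ]
}}

```text
clock: 20.08
ee_pos: [0.4944, 0.0058, 0.1294]
tool_rot: [[-0.241, 0.97, -0.0], [0.97, 0.241, -0.0], [-0.0, -0.0, -1.0]]
force: [-1.6, -1.4, 15.0]
width: 0.244
gripper_force: 61.5
```

Request:
{"name": "jog_arm", "arguments": {
  "deltas": [
    {"tx":0,"ty":0,"tz":0.2,"rx":0,"ry":0,"rz":0},
    {"tx":0,"ty":0,"tz":0.4,"rx":0,"ry":0,"rz":0}
  ]
}}

```text
clock: 20.32
ee_pos: [0.4944, 0.0058, 0.1292]
tool_rot: [[-0.241, 0.97, -0.0], [0.97, 0.241, -0.0], [-0.0, -0.0, -1.0]]
force: [-1.8, -1.0, 19.0]
width: 0.245
gripper_force: 62.0
```

The response is now stiff at about 21 N, with the edge at flange height, so it is seated and probably snapped. Next I'll ease off and see whether it stays down.

Request:
{"name": "jog_arm", "arguments": {
  "deltas": [
    {"tx":0,"ty":0,"tz":-0.8,"rx":0,"ry":0,"rz":0},
    {"tx":0,"ty":0,"tz":-1.6,"rx":0,"ry":0,"rz":0},
    {"tx":0,"ty":0,"tz":-2.2,"rx":0,"ry":0,"rz":0},
    {"tx":0,"ty":0,"tz":-2.2,"rx":0,"ry":0,"rz":0}
  ]
}}

```text
clock: 20.82
ee_pos: [0.4943, 0.0058, 0.1308]
tool_rot: [[-0.241, 0.971, -0.001], [0.971, 0.241, -0.0], [-0.0, -0.001, -1.0]]
force: [1.9, -0.6, 3.1]
width: 0.248
gripper_force: 59.9
```

Request:
{"name": "jog_arm", "arguments": {
  "deltas": [
    {"tx":0,"ty":0,"tz":-0.5,"rx":0,"ry":0,"rz":0},
    {"tx":0,"ty":0,"tz":-0.9,"rx":0,"ry":0,"rz":0},
    {"tx":0,"ty":0,"tz":-0.9,"rx":0,"ry":0,"rz":0}
  ]
}}

```text
clock: 21.2
ee_pos: [0.4943, 0.0059, 0.1315]
tool_rot: [[-0.241, 0.97, -0.001], [0.97, 0.241, -0.0], [0.0, -0.001, -1.0]]
force: [4.7, -2.1, -6.6]
width: 0.243
gripper_force: 58.9
```

It resists the upward pull, so it's latched. I'll go back to neutral and release.

Request:
{"name": "jog_arm", "arguments": {
  "deltas": [
    {"tx":0,"ty":0,"tz":0.4,"rx":0,"ry":0,"rz":0},
    {"tx":0,"ty":0,"tz":0.4,"rx":0,"ry":0,"rz":0},
    {"tx":0,"ty":0,"tz":0.4,"rx":0,"ry":0,"rz":0},
    {"tx":0,"ty":0,"tz":0.4,"rx":0,"ry":0,"rz":0},
    {"tx":0,"ty":0,"tz":0.4,"rx":0,"ry":0,"rz":0}
  ],
  "fingers": 0.55
}}

```text
clock: 21.82
ee_pos: [0.4942, 0.0059, 0.1314]
tool_rot: [[-0.241, 0.971, -0.001], [0.971, 0.241, -0.0], [0.0, -0.001, -1.0]]
force: [0.2, 1.3, 0.2]
width: 0.551
gripper_force: 0.0
```

Request:
{"name": "jog_arm", "arguments": {
  "deltas": [
    {"tx":0,"ty":0,"tz":-15,"rx":0,"ry":0,"rz":0},
    {"tx":0,"ty":0,"tz":-45,"rx":0,"ry":0,"rz":0},
    {"tx":0,"ty":0,"tz":-90,"rx":0,"ry":0,"rz":0},
    {"tx":10,"ty":0,"tz":-130,"rx":0,"ry":0,"rz":0},
    {"tx":20,"ty":0,"tz":-130,"rx":0,"ry":0,"rz":0}
  ]
}}

```text
clock: 22.45
ee_pos: [0.4908, 0.0255, 0.264]
tool_rot: [[-0.241, 0.971, 0.004], [0.971, 0.241, -0.001], [-0.002, 0.004, -1.0]]
force: [-0.7, -0.2, -0.7]
width: 0.554
gripper_force: 0.0
```

Request:
{"name": "jog_arm", "arguments": {
  "deltas": [
    {"tx":0,"ty":0,"tz":0,"rx":0,"ry":0,"rz":0},
    {"tx":0,"ty":0,"tz":0,"rx":0,"ry":0,"rz":0}
  ]
}}

```text
clock: 22.7
ee_pos: [0.489, 0.0252, 0.2603]
tool_rot: [[-0.241, 0.97, -0.003], [0.97, 0.241, -0.0], [0.001, -0.003, -1.0]]
force: [-1.4, -0.1, -0.6]
width: 0.546
gripper_force: 0.0
```

Run:
```python
from cv import *
cv(.151,.494,.0065,"pics/w6.png")
```

```text
rib ([493.6, 7.9, 21.9, 54.6, 13.9], 1378) 0.1507 tilt [ 0.0022 -0.0141]
roof ([493.9, 6.6, 70.3, 126.4, 14.1], 5625) 0.1261 tilt [0.     0.0006]
all ([493.9, 6.7, 70.3, 126.5, 14.1], 7171) 0.1266 tilt [ 0.0034 -0.0131]
tcp [489.   25.2 260.3] F [-1.4 -0.1 -0.6] clk 22.7
```

View pics/w6.png

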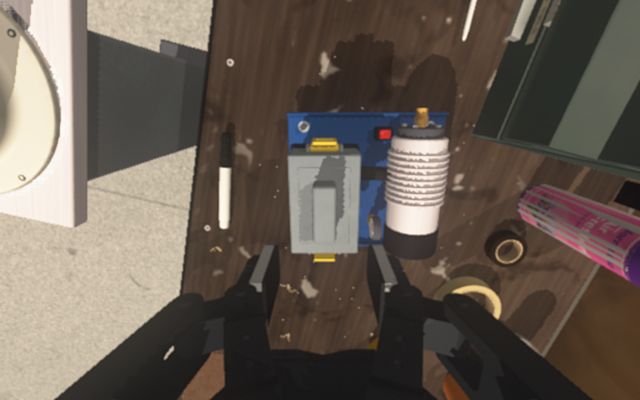

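The cover at pixel (325,200) is level. Its roof is at 126.1 mm, against 126.0 expected when latched, and it is centred, so I'm handing in.

```bash
python3 -c "
from bench import manip
print(manip.finish_job())"
```

```text
the job is handed in; nothing more can be done
None
```

I handed in the job at about 23 s: the element is home in the tray, and the cover lies level and centred over it. It resisted a light upward pull, so I take both clips to be snapped in, though I could not read them directly; no verdict came back.

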